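# Swing the bench magnifier over the radio knob

### The job

Swing the magnifier arm round on its stand until, seen from straight above, the whole of the radio's ribbed black knob shows inside the glass, and leave it there. The tall part that stands in the arm's way (the amber valve or the copper coil former) must first be taken out and set down, not dropped, upright inside the green-felted tray; leave the other tall part and everything else standing where they are.

Things in the scene. Friction and masses are not known exactly. Their poses are not given: they have to be found in the camera images.
- magnifier (a joint): hinge of the magnifier arm, vertical axis, rad; grows anticlockwise from above; at 0 the arm lies along the stand's -x; travel +-1.5. Stays where left; about 1 N at the red grip moves it. Steel arm 18 mm wide from hinge to lens ring; underside of arm and ring 115 mm above the table, top 129 mm: it passes over things under 110 mm, but hits the valve and coil former
- lens (a point): centre of the round magnifying glass at the arm's end, 250 mm from the hinge axis, 122 mm above the table. Clear glass 90 mm across in a black ring 104 mm across outside.
- grip (a point): middle of the upright red grip on the arm, 170 mm from the hinge axis, on the line from hinge to lens; round, 24 mm in diameter, stands from 129 mm to 171 mm above the table; this point is at 155 mm. Best pinched from above; it may turn between the fingers.
- hinge (a point): point on the hinge axis of the magnifier arm, 122 mm above the table; the steel post there is 22 mm thick (boss 36 mm) and 153 mm high
- stand: foot of the magnifier stand, a fixed dark steel disc 90 mm across, 18 mm high; origin under its centre, on the hinge axis; its -x axis is the arm's direction at joint 0
- knob (a point): centre of the top face of the radio's ribbed black knob, 40 mm in diameter, 22 mm high, top 88 mm above the table. It is the place the lens has to be over; it is 245 mm give or take 15 mm from the hinge axis, about 1.15 rad to the left or to the right of the stand's -x axis. It is not to be turned.
- radio: ivory bakelite radio chassis, fixed, 120 (x) by 140 (y) by 65 mm high; origin on the table right under the knob's axis, the body reaches from x = -35 to +85 mm in its own frame
- valve: spare amber glass valve, loose, standing upright, 140 mm tall; black base 42 mm in diameter up to 34 mm, glass 46 mm in diameter between 50 and 120 mm height, rounded off above; about 0.13 kg; origin at the centre of its underside, z up. It stands in the lens's track, on the left or the right
- coil: copper-wound coil former, loose, standing upright, 140 mm tall, 45 to 47 mm in diameter, foot 50 mm in diameter; about 0.16 kg; origin at the centre of its underside, z up. It stands in the lens's track on the other side from the valve
- tray: shallow dark wooden tray with green felt, fixed, 120 by 120 mm, walls 5 mm thick and 18 mm high, inner floor 5 to 6 mm above the table; origin at the centre of its underside. It lies on the left or on the right, outside the arm's reach
- meter: grey steel meter case with a round dial, fixed bystander, 120 by 140 mm, 60 mm high (80 mm with its terminals), on the other side from the radio; origin on the table, the body reaches from x = -35 to +85 mm in its own frame
- tin: closed green tin, fixed bystander, 114 by 114 by 56 mm high; origin at the centre of its underside; on the other side from the tray
- bottle: green glass bottle, loose bystander, 36 mm in diameter, 150 mm tall, origin at the centre of its underside; just outside the lens's track
- can: steel oil can with a brass spout, loose bystander, 36 mm in diameter, 150 mm tall, origin at the centre of its underside; just outside the lens's track
- plug: brass plug, loose bystander, 22 mm in diameter, 36 mm tall, origin at the centre of its underside; low enough for the arm to pass over
- insulator: white ceramic insulator, loose bystander, 40 mm in diameter, 50 mm tall, origin at the centre of its underside; low enough for the arm to pass over
- screwdriver: screwdriver lying flat, loose bystander, 150 mm long, about 30 mm high at most, along its own x axis; low enough for the arm to pass over
Mind the look-alikes: they are no part of the job. What is shaped like the valve but red is not meant. Leave any red look-alike of the radio alone.

How it is judged:
On the way, in this order (a step that is already met when the one before it is completed fails the run):
1. the tall part that blocks the arm stands upright in the tray, let go, and the other tall part is untouched (((x of valve in the frame of tray between -0.045 and 0.045 m and y of valve in the frame of tray between -0.045 and 0.045 m and z of valve in the frame of tray below 0.012 m and angle between each of valve, coil's own z axis and vertical below 0.1 rad and linear speed of valve below 0.03 m/s and contact force between the fingers and valve below 0.1 N and distance of coil from where it was at the start of the episode below 0.015 m) or (x of coil in the frame of tray between -0.045 and 0.045 m and y of coil in the frame of tray between -0.045 and 0.045 m and z of coil in the frame of tray below 0.012 m and angle between each of coil, valve's own z axis and vertical below 0.1 rad and linear speed of coil below 0.03 m/s and contact force between the fingers and coil below 0.1 N and distance of valve from where it was at the start of the episode below 0.015 m))), for 0.2 s.
2. the lens has been swung over the radio's knob (horizontal distance between lens and knob below 0.025 m and velocity of joint magnifier between -0.05 and 0.05 rad/s), for 0.2 s.
At the end, for the whole second after the job is handed in: Arm at rest, lens centre within 25 mm (from above) of the knob axis. The blocking tall part stands upright (0.1 rad) on the tray floor, within 45 mm of its centre along each side, released, still. The other tall part is upright, within 15 mm of its start (all of step 2 and ((x of valve in the frame of tray between -0.045 and 0.045 m and y of valve in the frame of tray between -0.045 and 0.045 m and z of valve in the frame of tray below 0.012 m and angle between each of valve, coil's own z axis and vertical below 0.1 rad and linear speed of valve below 0.03 m/s and contact force between the fingers and valve below 0.1 N and distance of coil from where it was at the start of the episode below 0.015 m) or (x of coil in the frame of tray between -0.045 and 0.045 m and y of coil in the frame of tray between -0.045 and 0.045 m and z of coil in the frame of tray below 0.012 m and angle between each of coil, valve's own z axis and vertical below 0.1 rad and linear speed of coil below 0.03 m/s and contact force between the fingers and coil below 0.1 N and distance of valve from where it was at the start of the episode below 0.015 m))); the robot touches nothing.
It fails at once if the valve or the coil former is tipped over (angle between any of valve, coil's own z axis and vertical above 0.6 rad).
It fails at once if the valve or the coil former is dropped from more than about 2 cm ((linear speed of valve above 0.65 m/s and contact force between the fingers and valve below 0.05 N) or (linear speed of coil above 0.65 m/s and contact force between the fingers and coil below 0.05 N)).
It fails at once if a bystander (bottle, oil can, brass plug, insulator, screwdriver) is shifted by more than 2 cm or the bottle or oil can is tipped (distance of any of bottle, can, plug, insulator, screwdriver from where it was at the start of the episode above 0.02 m or angle between any of bottle, can's own z axis and vertical above 0.35 rad).
It also fails if it takes over 53 s, if anything falls off the work surface, if the arm or the gripper's body presses on something with over 40 N, if the wrist force passes 120 N, or if a joint passes its speed limit or range.

### The arm

A 6-joint arm with a two-finger parallel gripper is mounted at the origin on the work surface. World frame = base frame: x ahead of the robot, y to its left, z up, the work surface at z = 0. Lengths are in m, angles in rad, forces in N, time in s.
With the tool pointing down it reaches from about 0.3 to 0.775 m from the base axis. Payload 14.6 kg.
Tool frame: the origin (TCP) lies midway between the tips of the shut fingers; the grasp point (between the pads) lies 19 mm behind it (tcp_to_grasp is the distance from the TCP to the grasp point, in m); z points along the fingers, y is the line along which they close (so a half turn about z gives the same grasp; the last joint's range is limited). The gripper opens to 94 mm and grips with 3 to 60 N. Pads are 16 mm wide; open, the fingers measure 119 mm over their backs; the gripper's body (75 mm by 177 mm) begins 78 mm behind the grasp point.
Start: joints at [1.146, 0.3, 1.521, -0, 1.321, -0.067], TCP at [0.193, 0.515, 0.205] pointing down, gripper open.
Joint ranges: [-3.03, 3.03], [-0.79, 2.21], [0.23, 2.52], [-1.04, 4.18], [0, 3.07], [-2.55, 2.55]. Speed limits (rad/s): [2.22, 2.22, 2.57, 3.14, 3.14, 3.14].

### API

Orientations are given as [roll, pitch, yaw] about the fixed x, y, z axes, in that order (R = Rz(yaw) Ry(pitch) Rx(roll)).
In Python, from station import * gives the robot as it stands.
- The arm moves only by the tool send_rows, never from a script. Its argument "motion" is a list of rows, each a list of 3 entries, a list of its own where there are three numbers: the shift along the tool's x, y, z in units of 0.03 m (1.0 is 0.03 m), then the turn, a rotation vector about the tool's x, y, z in units of 0.12 rad (1.0 is 0.12 rad), then the opening, from -1 (shut) to 1 (fully open). In form: [[[x, y, z], [rx, ry, rz], grip], ...]. A call has 1 to 12 rows; each row shifts and turns the commanded pose from where the row before left it, along the tool's axes as they then stand; what a row does not reach is not made up. A row lasts 1/10 s, in which the tool goes at most 50 mm and 8.59 degrees, less where a joint would pass 70% of its speed; a pose out of reach is approached as far as the arm can. A call with a number of a shift or a turn outside -1 to 1 is refused whole. A call with a gripper value outside its range is refused whole. The fingers move at their own pace and stop on an object; "squeeze" is the grip in N (left out, the last holds). Time passes only in rows, so rows that do not move let the fingers close. It gives the time, the measured TCP pose, the force, the opening and the grip force at its end, in the units of the state.
- get_obs(): the state, without advancing time (a new reading comes with each control period).
- camera(name): name is "side" or "top" or "wrist"; returns a dict with "pixels" (480x640x3 uint8, red, green, blue), "depth" (480x640 float32, m along the optical axis (not along the pixel's ray), 0 where there is no reading), "fx", "fy", "cx", "cy" (pixels), "rvec" (rotation vector, rad) and "tvec" (3), from world to camera coordinates, as OpenCV has them. Camera axes: x right, y down, z forward; pixel columns grow to the right and rows downward; lengths in m; the calibration is good to about 2 mm. A picture is of the moment at which its call begins.
- hand_in(): hands the job in; it is judged then, once.
The state is a dict: "time_s": time; "qpos": joint angles; "joint_vel": joint speeds; "tau": joint torques, N m; "ee_pos": TCP position; "eef_rot": TCP orientation; "force": force on the tool from outside, world axes, zero at the start; "moment": the same for the moment, N m; "grip_width": finger opening in m; "grip_force": force on a finger pad.
Only numpy, scipy, OpenCV 4.12 (cv2) and the standard library are available. Lean on these libraries where they do the work, as an engineer would, in place of code of your own. Each camera call takes 0.05 s, during which the arm holds its last target. There are 200 camera calls.

## Working session

There is one attempt and no reset: what is moved stays moved. The work goes in short steps, Python scripts to look and compute and a tool call to move; the robot and the scene stay as the last step left them, time stands still between calls to the robot, and variables do not carry over. Pictures are saved under pics/ and viewed, at most 10 in all, crops included, and the job is handed in when it is done.

Besides the shell and the picture viewer there is one more tool, called after "Emit:" in YAML: its name, and indented under it one key for each argument. send_rows: Moves the arm, as the interface text tells. Its arguments: {"type":"object","properties":{"motion":{"type":"array"},"squeeze":{"type":"number"}},"required":["motion"]}

```bash
mkdir -p pics; cat > h.py <<'E'
import numpy as np, cv2
from station import *
def cam(n):
    c=camera(n); R=cv2.Rodrigues(np.array(c["rvec"],float))[0]; c["R"]=R; c["t"]=np.array(c["tvec"],float).ravel(); return c
def cloud(c):
    v,u=np.mgrid[:480,:640]; z=c["depth"]
    P=np.stack([(u-c["cx"])/c["fx"]*z,(v-c["cy"])/c["fy"]*z,z],-1)
    W=(P-c["t"])@c["R"]; W[z==0]=np.nan; return W
def ray(c,u,v,h):
    d=c["R"].T@np.array([(u-c["cx"])/c["fx"],(v-c["cy"])/c["fy"],1]); o=-c["R"].T@c["t"]
    return o+d*(h-o[2])/d[2]
def save(c,n,box=None,k=1):
    im=c["pixels"][:,:,::-1]
    if box: im=im[box[1]:box[3],box[0]:box[2]]
    cv2.imwrite("pics/"+n,cv2.resize(im,None,fx=k,fy=k,interpolation=cv2.INTER_CUBIC))
E
python3 - <<'E'
from h import *
import pickle
for n in("top","side"):
    c=cam(n); save(c,n+"0.png"); pickle.dump(c,open(n+"0.pkl","wb")); print(n,-c["R"].T@c["t"],c["R"][2],c["fx"])
print(get_obs())
E
```

```text
top [ 0.37236159 -0.05138402  1.31398189] [ 0.08007724  0.03089717 -0.99630969] 604.722515563534
side [-0.04625095 -0.69079344  1.045312  ] [ 0.42064223  0.53211402 -0.73478894] 519.8867580355743
{'time_s': 0.1, 'qpos': array([ 1.14641661e+00,  3.00437502e-01,  1.52149875e+00,  9.86096407e-06,
        1.32071272e+00, -6.65578249e-02]), 'joint_vel': array([ 0.00091346, -0.00326524, -0.00233296,  0.00208788, -0.00039631,
       -0.0015115 ]), 'tau': array([ 3.21647960e-03, -5.32635355e+01, -3.53289199e+01,  7.10139703e-02,
        2.34016153e-02, -1.08331852e-05]), 'ee_pos': array([0.19251236, 0.51496083, 0.20493959]), 'eef_rot': array([-3.14053931e+00, -7.97845887e-05,  2.78376827e+00]), 'force': array([-0.21705674, -1.02035781,  0.16023271]), 'moment': array([-0.0153767 , -0.03954768,  0.03377438]), 'grip_force': 0.0, 'grip_width': 0.0942731201971929}
```

View pics/top0.png

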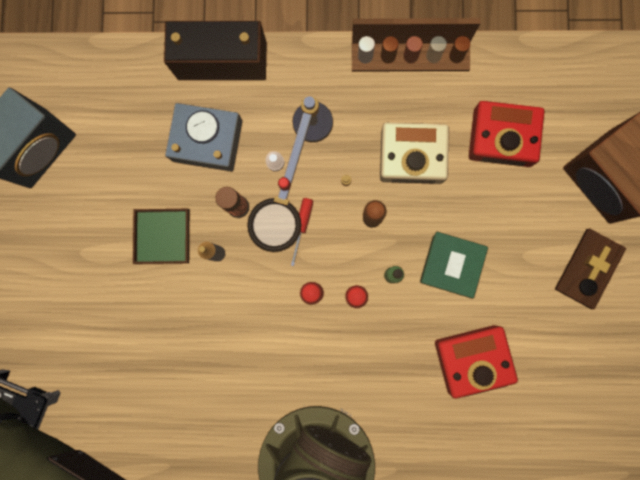

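View pics/side0.png

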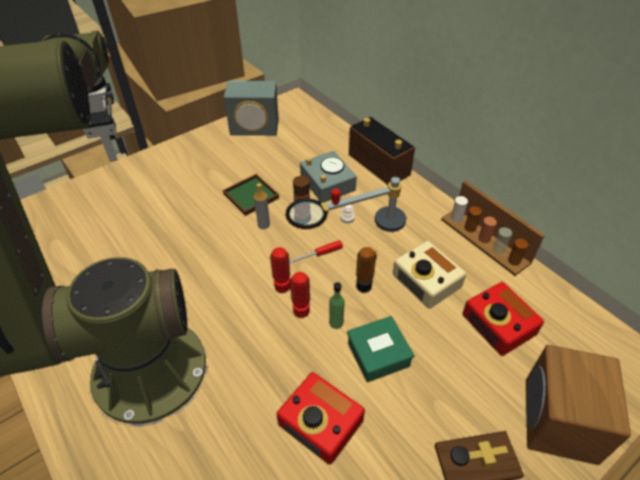

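The top view shows the ivory radio on the right with its knob at about (416,160), and the hinge at about (310,103). The lens is at (274,224) and the red grip at (284,184). The amber valve at (375,212) stands in the lens's track on the radio side, so it is the blocker. The coil (230,200) is on the left, and so is the tray (161,236).

Look-alikes are red valve shapes at (312,293) and (357,296), and red radios at (507,133) and (477,362). None of them is amber or ivory, so I rule them out. I'll measure now and confirm with a crop.

```bash
cat > m.py <<'E'
from h import *
import pickle
c=pickle.load(open("top0.pkl","rb")); W=cloud(c); hsv=cv2.cvtColor(c["pixels"],cv2.COLOR_RGB2HSV)
save(c,"crop.png",(130,80,460,310),2.4)
def box(u0,v0,u1,v1,zmin,zmax):
    S=W[v0:v1,u0:u1].reshape(-1,3); S=S[(S[:,2]>zmin)&(S[:,2]<zmax)]
    mr=cv2.minAreaRect(S[:,:2].astype(np.float32)); ce,r=cv2.minEnclosingCircle(S[:,:2].astype(np.float32))
    return S.mean(0).round(4),len(S),np.round(mr[0],4),np.round(mr[1],4),round(mr[2],1),np.round(ce,4),round(r,4)
for n,b in dict(valve=(355,190,392,235,.08,.2),coil=(210,180,252,222,.12,.2),can=(195,235,228,265,.06,.2),bottle=(380,260,408,288,.06,.2),
  knob=(400,145,432,180,.078,.1),radio=(370,115,455,190,.055,.075),post=(295,90,325,125,.135,.2),grip=(274,172,296,194,.14,.2),ring=(243,192,304,256,.11,.14),
  tray=(125,200,197,272,.012,.03),meter=(160,95,248,178,.05,.07),ins=(262,148,287,172,.03,.08),redv1=(298,278,328,308,.08,.2),redv2=(342,282,372,312,.08,.2),stand=(290,95,335,145,.012,.022)).items():
    try: print(n,*box(*b))
    except Exception as e: print(n,e)
# colour ray measures
for n,(lo,hi,b,h) in dict(grip=((170,120,80),(180,255,255),(274,172,296,194),.171),grip0=((0,150,80),(8,255,255),(274,172,296,194),.171)).items():
    m=cv2.inRange(hsv,lo,hi); v,u=np.nonzero(m[b[1]:b[3],b[0]:b[2]])
    if len(u): print(n,len(u),ray(c,u.mean()+b[0],v.mean()+b[1],h))
E
python3 m.py
```

```text
valve [ 0.5229 -0.1124  0.1281] 459 [ 0.526  -0.1131] [0.0457 0.0436] 1.8 [ 0.5259 -0.1137] 0.023
coil [0.5462 0.1746 0.1382] 473 [0.5406 0.161 ] [0.0855 0.0439] 64.0 [0.5341 0.1639] 0.044
can [0.4458 0.2179 0.1128] 332 [0.4474 0.2227] [0.0348 0.0351] 57.3 [0.4469 0.223 ] 0.0186
bottle [ 0.4015 -0.1536  0.1118] 257 [ 0.4022 -0.156 ] [0.0342 0.0342] 49.8 [ 0.4024 -0.1563] 0.018
knob [ 0.636  -0.1991  0.0871] 283 [ 0.6364 -0.199 ] [0.0376 0.038 ] 56.5 [ 0.6371 -0.2   ] 0.0204
radio [ 0.6615 -0.1993  0.0648] 3374 [ 0.6607 -0.2005] [0.1403 0.1227] 88.1 [ 0.6605 -0.2   ] 0.0881
post [0.7356 0.0166 0.146 ] 194 [0.7357 0.0168] [0.0301 0.0339] 13.3 [0.737  0.0174] 0.0176
grip [0.5725 0.0629 0.1671] 136 [0.5733 0.0641] [0.0213 0.0229] 2.6 [0.574 0.064] 0.012
ring [0.4995 0.0852 0.1256] 2399 [0.498 0.086] [0.1077 0.108 ] 25.9 [0.506  0.0821] 0.063
tray [0.4857 0.3481 0.0176] 609 [0.4842 0.3466] [0.1206 0.1233] 1.3 [0.4841 0.3454] 0.0845
meter [0.6945 0.2489 0.0614] 3206 [0.6973 0.2513] [0.1425 0.1215] 80.9 [0.6971 0.2498] 0.09
ins [0.6472 0.0987 0.0456] 183 [0.6468 0.0994] [0.0327 0.0294] 5.6 [0.6484 0.0984] 0.0179
redv1 [0.3638 0.0104 0.1309] 432 [0.3638 0.0116] [0.0432 0.0455] 0.6 [0.3635 0.0115] 0.023
redv2 [ 0.3576 -0.0778  0.1314] 422 [ 0.3576 -0.0781] [0.045  0.0432] 0.3 [ 0.3577 -0.0781] 0.0229
stand [0.7321 0.0114 0.018 ] 724 [0.7349 0.0171] [0.0852 0.0888] 8.8 [0.7375 0.0179] 0.0453
grip0 105 [0.57372274 0.06277043 0.171     ]
```

View pics/crop.png

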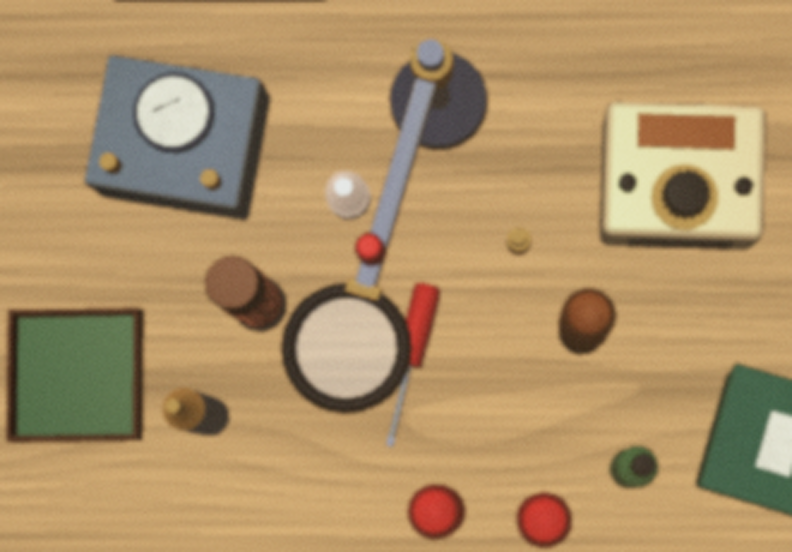

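The crop confirms it: the amber valve at crop (587,313) is at (0.526,-0.1135), on the side of the ivory radio, whose knob at (686,193) is at (0.6365,-0.1995). I'll turn the tool to yaw π so that tool x is world -x, y is world +y and z is down. Then I'll travel to above the valve.

Emit:
send_rows:
  motion:
    - [[0,0,0],[0,0,-0.99],1]
    - [[0,0,0],[0,0,-0.99],1]
    - [[0,0,0],[0,0,-1],1]
    - [[-0.5,-1,0],[0,0,0],1]
    - [[-0.5,-1,0],[0,0,0],1]
    - [[-0.5,-1,0],[0,0,0],1]
    - [[-0.5,-1,0],[0,0,0],1]
    - [[-0.5,-1,0],[0,0,0],1]
    - [[-0.5,-1,0],[0,0,0],1]
    - [[-0.5,-1,0],[0,0,0],1]
    - [[-0.5,-1,0],[0,0,0],1]
    - [[-0.5,-1,0],[0,0,0],1]

```text
time_s: 1.3
ee_pos: [0.3278, 0.2438, 0.2054]
eef_rot: [-3.142, -0.0, 3.141]
force: [0.7, 0.5, -0.7]
grip_width: 0.0939
grip_force: 0.0
```

Emit:
send_rows:
  motion:
    - [[-0.5,-1,0],[0,0,0],1]
    - [[-0.5,-1,0],[0,0,0],1]
    - [[-0.5,-1,0],[0,0,0],1]
    - [[-0.5,-1,0],[0,0,0],1]
    - [[-0.5,-1,0],[0,0,0],1]
    - [[-0.5,-1,0],[0,0,0],1]
    - [[-0.5,-1,0],[0,0,0],1]
    - [[-0.5,-1,0],[0,0,0],1]
    - [[-0.5,-1,0],[0,0,0],1]
    - [[-0.5,-1,0],[0,0,0],1]
    - [[-0.6,-0.9,0],[0,0,0],1]
    - [[0,0,0],[0,0,0],1]

```text
time_s: 2.5
ee_pos: [0.4964, -0.0844, 0.2048]
eef_rot: [-3.141, -0.001, 3.139]
force: [0.2, 0.5, -0.0]
grip_width: 0.0942
grip_force: 0.0
```

Emit:
send_rows:
  motion:
    - [[-0.5,-0.5,0],[0,0,0],1]
    - [[-0.5,-0.5,0],[0,0,0],1]
    - [[0,0,0],[0,0,0],1]
    - [[0,0,0.8],[0,0,0],1]
    - [[0,0,0.8],[0,0,0],1]
    - [[0,0,0.8],[0,0,0],1]
    - [[0,0,0.8],[0,0,0],1]
    - [[0,0,0.8],[0,0,0],1]
    - [[0,0,0.4],[0,0,0],1]
    - [[0,0,0],[0,0,0],1]

```text
time_s: 3.5
ee_pos: [0.5245, -0.1111, 0.0723]
eef_rot: [3.141, -0.003, -3.141]
force: [-0.1, -0.1, -0.0]
grip_width: 0.0942
grip_force: 0.0
```

Emit:
send_rows:
  motion:
    - [[0,0,0],[0,0,0],0.3]
    - [[0,0,0],[0,0,0],0.1]
    - [[0,0,0],[0,0,0],-0.1]
    - [[0,0,0],[0,0,0],-0.3]
    - [[0,0,0],[0,0,0],-1]
    - [[0,0,0],[0,0,0],-1]
    - [[0,0,0],[0,0,0],-1]
    - [[0,0,0],[0,0,0],-1]
  squeeze: 15

```text
time_s: 4.3
ee_pos: [0.5256, -0.1121, 0.0736]
eef_rot: [-3.141, 0.0, 3.141]
force: [0.4, -1.6, 1.3]
grip_width: 0.0459
grip_force: 14.9
```

Emit:
send_rows:
  motion:
    - [[0,0,-0.3],[0,0,0],-1]
    - [[0,0,-0.7],[0,0,0],-1]
    - [[0,0,-0.8],[0,0,0],-1]
    - [[0,0,-0.8],[0,0,0],-1]
    - [[0,0,-0.8],[0,0,0],-1]
    - [[0,0,-0.8],[0,0,0],-1]
    - [[0,0,-0.8],[0,0,0],-1]
    - [[0,0,-0.8],[0,0,0],-1]
    - [[0,0,-0.6],[0,0,0],-1]
    - [[0,0,-0.3],[0,0,0],-1]
    - [[0,0,0],[0,0,0],-1]
  squeeze: 20

```text
time_s: 5.4
ee_pos: [0.5256, -0.1119, 0.2754]
eef_rot: [-3.141, 0.001, 3.141]
force: [-0.5, 0.1, -2.2]
grip_width: 0.0456
grip_force: 19.9
```

```bash
python3 - <<'E'
from h import *
c=cam("side"); save(c,"side1.png",(150,60,470,300),2.4)
E
```

```text
(no output)
```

View pics/side1.png

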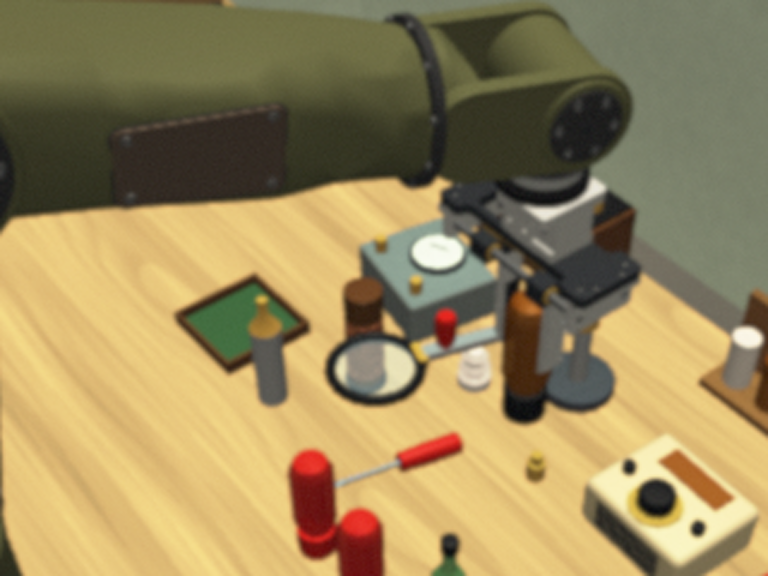

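The valve is held upright, at crop (525,340), with its base well clear of everything. Next I'll carry it to above the tray.

Emit:
send_rows:
  motion:
    - [[0,0.3,0],[0,0,0],-1]
    - [[0,0.6,0],[0,0,0],-1]
    - [[0.1,0.8,0],[0,0,0],-1]
    - [[0.1,0.9,0],[0,0,0],-1]
    - [[0.1,0.9,0],[0,0,0],-1]
    - [[0.1,0.9,0],[0,0,0],-1]
    - [[0.1,0.9,0],[0,0,0],-1]
    - [[0.1,0.9,0],[0,0,0],-1]
    - [[0.1,0.9,0],[0,0,0],-1]
    - [[0.1,0.9,0],[0,0,0],-1]
    - [[0.1,0.9,0],[0,0,0],-1]
    - [[0.1,0.9,0],[0,0,0],-1]

```text
time_s: 6.65
ee_pos: [0.4947, 0.1836, 0.2734]
eef_rot: [-3.141, -0.002, -3.142]
force: [0.4, -1.1, -0.9]
grip_width: 0.0457
grip_force: 19.9
```

Emit:
send_rows:
  motion:
    - [[0.1,0.9,0],[0,0,0],-1]
    - [[0.1,0.9,0],[0,0,0],-1]
    - [[0.1,0.9,0],[0,0,0],-1]
    - [[0.1,0.9,0],[0,0,0],-1]
    - [[0,0.7,0],[0,0,0],-1]
    - [[0,0.6,0],[0,0,0],-1]
    - [[0,0.5,0],[0,0,0],-1]
    - [[0,0.3,0],[0,0,0],-1]
    - [[0,0,0],[0,0,0],-1]
    - [[0,0,0],[0,0,0],-1]

```text
time_s: 7.65
ee_pos: [0.4836, 0.3527, 0.2742]
eef_rot: [-3.141, -0.0, 3.141]
force: [-0.8, -0.4, -2.0]
grip_width: 0.0459
grip_force: 19.9
```

Emit:
send_rows:
  motion:
    - [[0,-0.2,0.3],[0,0,0],-1]
    - [[0,0,0.7],[0,0,0],-1]
    - [[0,0,0.8],[0,0,0],-1]
    - [[0,0,0.8],[0,0,0],-1]
    - [[0,0,0.8],[0,0,0],-1]
    - [[0,0,0.8],[0,0,0],-1]
    - [[0,0,0.8],[0,0,0],-1]
    - [[0,0,0.6],[0,0,0],-1]
    - [[0,0,0.4],[0,0,0],-1]
    - [[0,0,0.2],[0,0,0],-1]
    - [[0,0,0],[0,0,0],-1]
    - [[0,0,0],[0,0,0],-1]

```text
time_s: 8.85
ee_pos: [0.4839, 0.3471, 0.0892]
eef_rot: [3.141, 0.001, 3.141]
force: [0.8, -0.4, -1.6]
grip_width: 0.0457
grip_force: 19.9
```

Emit:
send_rows:
  motion:
    - [[0,0,0.1],[0,0,0],-1]
    - [[0,0,0.1],[0,0,0],-1]
    - [[0,0,0.05],[0,0,0],-1]
    - [[0,0,0.05],[0,0,0],-1]
    - [[0,0,0],[0,0,0],-1]
    - [[0,0,0],[0,0,0],-1]

```text
time_s: 9.45
ee_pos: [0.4836, 0.3471, 0.0795]
eef_rot: [3.142, 0.0, 3.141]
force: [-0.2, -0.2, -1.7]
grip_width: 0.0456
grip_force: 19.9
```

Emit:
send_rows:
  motion:
    - [[0,0,0.05],[0,0,0],-1]
    - [[0,0,0.03],[0,0,0],-1]
    - [[0,0,0],[0,0,0],-1]
    - [[0,0,0],[0,0,0],-1]

```text
time_s: 9.85
ee_pos: [0.4841, 0.3469, 0.0784]
eef_rot: [3.142, 0.001, 3.141]
force: [-2.1, -4.8, 10.9]
grip_width: 0.0459
grip_force: 20.0
```

Contact is felt (Fz rose to about 11 N). I'll release and rise straight up.

Emit:
send_rows:
  motion:
    - [[0,0,0],[0,0,0],0.0]
    - [[0,0,0],[0,0,0],0.1]
    - [[0,0,0],[0,0,0],0.3]
    - [[0,0,0],[0,0,0],0.6]
    - [[0,0,0],[0,0,0],1]
    - [[0,0,0],[0,0,0],1]
    - [[0,0,0],[0,0,0],1]
    - [[0,0,0],[0,0,0],1]

```text
time_s: 10.65
ee_pos: [0.4836, 0.3471, 0.077]
eef_rot: [-3.142, -0.0, 3.141]
force: [-1.4, -0.4, 0.4]
grip_width: 0.0932
grip_force: 0.0
```

Emit:
send_rows:
  motion:
    - [[0,0,-0.3],[0,0,0],1]
    - [[0,0,-0.7],[0,0,0],1]
    - [[0,0,-0.9],[0,0,0],1]
    - [[0,0,-0.9],[0,0,0],1]
    - [[0,0,-0.9],[0,0,0],1]
    - [[0,0,-0.9],[0,0,0],1]
    - [[0,0,-0.5],[0,0,0],1]
    - [[0,0,0],[0,0,0],1]

```text
time_s: 11.45
ee_pos: [0.4842, 0.3475, 0.2329]
eef_rot: [3.139, 0.004, 3.141]
force: [0.2, 1.0, 0.2]
grip_width: 0.0936
grip_force: 0.0
```

```bash
python3 - <<'E'
from h import *
c=cam("side"); save(c,"side2.png",(180,130,420,310),2.6)
E
```

```text
(no output)
```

View pics/side2.png

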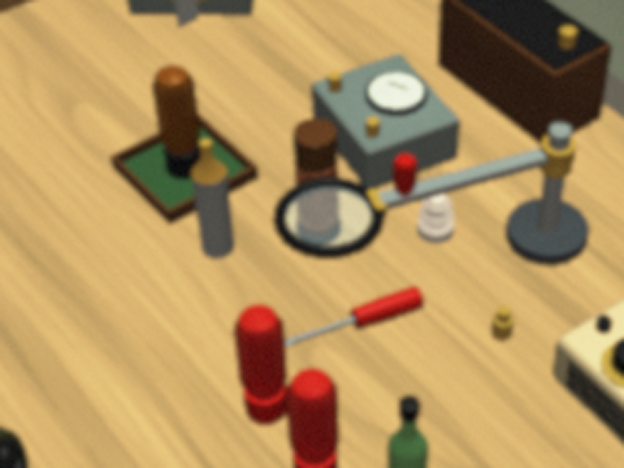

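The valve stands upright in the middle of the tray, at crop (178,120), and everything else is undisturbed. Next is the red grip at (0.574,0.0635).

Emit:
send_rows:
  motion:
    - [[-0.2,-0.5,0],[0,0,0],1]
    - [[-0.3,-0.9,0],[0,0,0],1]
    - [[-0.3,-0.9,0],[0,0,0],1]
    - [[-0.3,-0.9,0],[0,0,0],1]
    - [[-0.3,-0.9,0],[0,0,0],1]
    - [[-0.3,-0.9,0],[0,0,0],1]
    - [[-0.3,-0.9,0],[0,0,0],1]
    - [[-0.3,-0.9,0],[0,0,0],1]
    - [[-0.3,-0.9,0],[0,0,0],1]
    - [[-0.2,-0.9,0],[0,0,0],1]
    - [[-0.2,-0.6,0],[0,0,0],1]
    - [[0,-0.3,0],[0,0,0],1]

```text
time_s: 12.7
ee_pos: [0.5734, 0.0597, 0.2288]
eef_rot: [-3.141, -0.002, 3.14]
force: [-0.4, 0.2, -0.6]
grip_width: 0.0942
grip_force: 0.0
```

Emit:
send_rows:
  motion:
    - [[0,0,0],[0,0,0],1]
    - [[0,0,0],[0,0,0],1]

```text
time_s: 12.9
ee_pos: [0.5732, 0.0623, 0.2297]
eef_rot: [3.142, -0.001, 3.141]
force: [-0.1, 0.1, -0.1]
grip_width: 0.0937
grip_force: 0.0
```

Emit:
send_rows:
  motion:
    - [[0,0,0.4],[0,0,0],1]
    - [[0,0,0.8],[0,0,0],1]
    - [[0,0,0.8],[0,0,0],1]
    - [[0,0,0.6],[0,0,0],1]
    - [[0,0,0.4],[0,0,0],1]
    - [[0,0,0],[0,0,0],0.3]
    - [[0,0,0],[0,0,0],0]
    - [[0,0,0],[0,0,0],-0.2]
    - [[0,0,0],[0,0,0],-0.4]
    - [[0,0,0],[0,0,0],-1]
    - [[0,0,0],[0,0,0],-1]
    - [[0,0,0],[0,0,0],-1]
  squeeze: 12

```text
time_s: 14.1
ee_pos: [0.5736, 0.0621, 0.1402]
eef_rot: [3.142, 0.0, 3.141]
force: [-0.0, -0.2, 0.4]
grip_width: 0.0413
grip_force: 0.0
```

```bash
python3 - <<'E'
from h import *
o=get_obs(); print(o["grip_width"],o["grip_force"],o["force"],o["ee_pos"])
H=np.array([.7365,.017]); p=o["ee_pos"][:2]; r=np.hypot(*(p-H)); k=np.array([.6365,-.1995])-H
a0=np.arctan2(*(p-H)[::-1])%(2*np.pi); a1=np.arctan2(*k[::-1])%(2*np.pi); print(r,a0,a1)
N=22; s=np.linspace(0,1,N+1); s=s-np.sin(2*np.pi*s)/(2*np.pi)*.6
a=a0+(a1-a0)*s; P=H+r*np.c_[np.cos(a),np.sin(a)]
q=np.round(np.c_[-P[:,0],P[:,1]]-np.r_[-p[0],p[1]],5)/.03; q=np.round(q,2); print(np.diff(q,axis=0).round(2).tolist()); print(P[-1])
E
```

```text
0.041297493065811264 0.0 [-0.02829404 -0.2267224   0.40531509] [0.57355346 0.062074   0.1401698 ]
0.1690657846242066 2.871722542392854 4.279688336174114
[[0.04, -0.14], [0.03, -0.16], [0.04, -0.2], [0.04, -0.24], [0.03, -0.3], [0.02, -0.36], [0.0, -0.42], [-0.05, -0.47], [-0.1, -0.52], [-0.15, -0.53], [-0.22, -0.53], [-0.27, -0.51], [-0.3, -0.46], [-0.33, -0.41], [-0.34, -0.34], [-0.31, -0.28], [-0.29, -0.22], [-0.25, -0.17], [-0.21, -0.12], [-0.17, -0.1], [-0.15, -0.08], [-0.13, -0.06]]
[ 0.66560665 -0.13648411]
```

Emit:
send_rows:
  motion:
    - [[0,0,0],[0,0,0],-1]
    - [[0,0,0],[0,0,0],-1]
    - [[0,0,0],[0,0,0],-1]
    - [[0,0,0],[0,0,0],-1]
    - [[0,0,0],[0,0,0],-1]

```text
time_s: 14.6
ee_pos: [0.5736, 0.062, 0.1401]
eef_rot: [-3.142, 0.0, 3.141]
force: [0.4, -0.9, 0.1]
grip_width: 0.023
grip_force: 12.0
```

The grip is held (23 mm). Now the swing along the arc.

Emit:
send_rows:
  motion:
    - [[0.04,-0.14],[0,0,0],-1]

```text
$.motion[0][0]: bad value
```

Emit:
send_rows:
  motion:
    - [[0.04,-0.14,0],[0,0,0],-1]
    - [[0.03,-0.16,0],[0,0,0],-1]
    - [[0.04,-0.2,0],[0,0,0],-1]
    - [[0.04,-0.24,0],[0,0,0],-1]
    - [[0.03,-0.3,0],[0,0,0],-1]
    - [[0.02,-0.36,0],[0,0,0],-1]
    - [[0,-0.42,0],[0,0,0],-1]
    - [[-0.05,-0.47,0],[0,0,0],-1]
    - [[-0.1,-0.52,0],[0,0,0],-1]
    - [[-0.15,-0.53,0],[0,0,0],-1]
    - [[-0.22,-0.53,0],[0,0,0],-1]

```text
time_s: 15.7
ee_pos: [0.5835, -0.0556, 0.1402]
eef_rot: [-3.141, 0.0, 3.141]
force: [-1.5, 2.2, 2.2]
grip_width: 0.0234
grip_force: 12.0
```

The malformed first call was refused and nothing moved. The second is on track, so I'll continue the arc.

Emit:
send_rows:
  motion:
    - [[-0.27,-0.51,0],[0,0,0],-1]
    - [[-0.3,-0.46,0],[0,0,0],-1]
    - [[-0.33,-0.41,0],[0,0,0],-1]
    - [[-0.34,-0.34,0],[0,0,0],-1]
    - [[-0.31,-0.28,0],[0,0,0],-1]
    - [[-0.29,-0.22,0],[0,0,0],-1]
    - [[-0.25,-0.17,0],[0,0,0],-1]
    - [[-0.21,-0.12,0],[0,0,0],-1]
    - [[-0.17,-0.1,0],[0,0,0],-1]
    - [[-0.15,-0.08,0],[0,0,0],-1]
    - [[-0.13,-0.06,0],[0,0,0],-1]
    - [[0,0,0],[0,0,0],-1]

```text
time_s: 16.9
ee_pos: [0.6659, -0.1372, 0.14]
eef_rot: [-3.141, 0.0, 3.141]
force: [-2.5, -5.5, 1.9]
grip_width: 0.0235
grip_force: 12.0
```

Emit:
send_rows:
  motion:
    - [[0,0,0],[0,0,0],-1]
    - [[0,0,0],[0,0,0],-1]
    - [[0,0,0],[0,0,0],-1]
    - [[0,0,0],[0,0,0],-1]

```text
time_s: 17.3
ee_pos: [0.6654, -0.1369, 0.14]
eef_rot: [-3.141, -0.0, 3.141]
force: [-2.7, -5.7, 1.7]
grip_width: 0.0231
grip_force: 12.0
```

Now I'll release, rise clear and move back, then check from above.

Emit:
send_rows:
  motion:
    - [[0,0,0],[0,0,0],-0.3]
    - [[0,0,0],[0,0,0],0]
    - [[0,0,0],[0,0,0],0.2]
    - [[0,0,0],[0,0,0],0.2]
    - [[0,0,0],[0,0,0],0.2]
    - [[0,0,-0.4],[0,0,0],0.2]
    - [[0,0,-0.8],[0,0,0],0.2]
    - [[0,0,-0.9],[0,0,0],0.2]
    - [[0,0,-0.9],[0,0,0],0.2]
    - [[0,0,-0.5],[0,0,0],0.2]
    - [[0,0,0],[0,0,0],0.2]

```text
time_s: 18.4
ee_pos: [0.6662, -0.1367, 0.2485]
eef_rot: [-3.14, 0.005, 3.141]
force: [0.3, 0.5, -0.5]
grip_width: 0.0564
grip_force: 0.0
```

Emit:
send_rows:
  motion:
    - [[0.5,0.5,0],[0,0,0],0.2]
    - [[0.8,0.9,0],[0,0,0],0.2]
    - [[0.9,0.9,0],[0,0,0],0.2]
    - [[0.9,0.9,0],[0,0,0],0.2]
    - [[0.9,0.9,0],[0,0,0],0.2]
    - [[0.9,0.9,0],[0,0,0],0.2]
    - [[0.9,0.9,0],[0,0,0],0.2]
    - [[0.9,0.9,0],[0,0,0],0.2]
    - [[0.7,0.9,0],[0,0,0],0.2]
    - [[0,0.5,0],[0,0,0],0.2]
    - [[0,0,0],[0,0,0],0.2]
    - [[0,0,0],[0,0,0],0.2]

```text
time_s: 19.6
ee_pos: [0.4436, 0.1093, 0.2447]
eef_rot: [-3.141, -0.001, -3.141]
force: [-0.0, -0.3, -0.1]
grip_width: 0.0562
grip_force: 0.0
```

```bash
python3 - <<'E'
from h import *
c=cam("top"); save(c,"top1.png"); W=cloud(c).reshape(-1,3)
def f(x0,x1,y0,y1,z0,z1):
    S=W[(W[:,0]>x0)&(W[:,0]<x1)&(W[:,1]>y0)&(W[:,1]<y1)&(W[:,2]>z0)&(W[:,2]<z1)][:,:2].astype(np.float32)
    return len(S),cv2.minEnclosingCircle(S),cv2.fitEllipse(S[:, None])[0] if len(S)>5 else 0
print("grip",f(.62,.71,-.18,-.09,.145,.2)); print("ring",f(.55,.72,-.30,-.165,.115,.14)); print("valve",f(.43,.55,.29,.41,.1,.2))
g=np.array(f(.62,.71,-.18,-.09,.145,.2)[1][0]); H=np.array([.7365,.017]); d=(g-H)/np.hypot(*(g-H)); L=H+.25*d; print(L,np.hypot(*(L-[.6365,-.1995])))
E
```

```text
grip (141, ((0.6619577407836914, -0.1346040964126587), 0.012402012012898922), (0.6606672406196594, -0.1341022253036499))
ring (2135, ((0.6259344816207886, -0.2060975581407547), 0.05456172302365303), (0.625538170337677, -0.20895564556121826))
valve (491, ((0.4845010042190552, 0.34769773483276367), 0.023230981081724167), (0.4838356673717499, 0.3449974060058594))
[ 0.6261905  -0.20734753] 0.012956446036026206
```

View pics/top1.png

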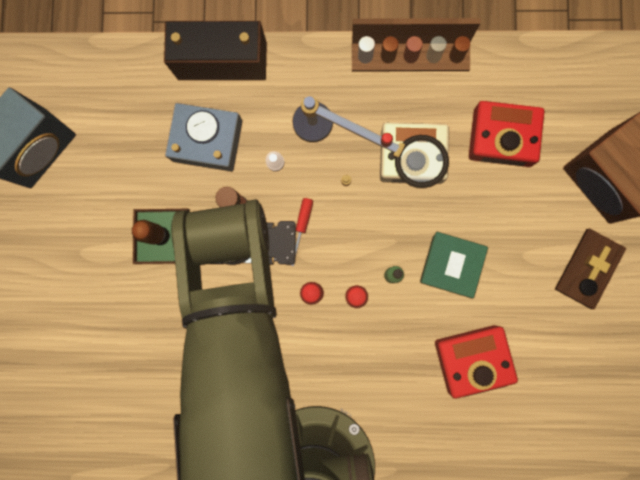

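The lens sits over the knob, at pixel (416,160) in the glass, with about 13 mm offset against 25 mm allowed. The valve is in the tray at (150,233), and the gripper is clear of everything. Handing in.

```bash
python3 -c "
from station import *
print(hand_in())"
```

```text
the job is handed in; nothing more can be done
None
```

The amber valve stands upright in the tray, the lens is over the radio's knob (about 13 mm off its axis by my measurement), and the job is handed in at about 20 s; the hand-in returned no verdict.

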